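Release a dead centrifuge's lid with the release pin

TASK

The centrifuge has lost power with its lid latched. Take the release pin from its stand, push it gently straight down through the release slot in the console until the hidden latch tab gives and the lid springs up, then put the pin fully back in its stand and let go. Do not force the plastic latch or the panel, leave the lid up, and leave the other things where they are.

Things in the scene. Friction and masses are not known exactly. Their poses are not given: they have to be found in the camera images.
- centrifuge: White bench centrifuge fixed to the table, 300 (x) x 240 (y) x 160 mm high; origin under its centre at table level, x from its front (console, nearer the robot) to its rear hinge, y to its left, z up. Flat top panel 140 mm above the table; its front 90 mm is the console with display, knob and slot. Plastic inside: the pin must never push on it with more than 25 N.
- slot (a point): Centre of the mouth of the release slot, in the console's top (105 mm ahead of the centrifuge's centre, 45 mm to its left, 140 mm above the table); axes as the centrifuge's. It goes straight down, 10 mm wide (x), 26 mm long (y), square edges, thin grey frame, panel 8 mm thick, hollow below. The latch tab lies under all of it, top 24 to 48 mm below the mouth (hidden, varies).
- lid (a joint): Lid angle, rad: 0 shut and latched. The tab starts to sink at about 4 N; after about 6 mm (8 to 9 N) the lid is let go and springs up by itself to about 0.2 (front edge up 40 mm) within half a second, and stays. The tab can sink 10 mm (about 10 N), then meets a hard stop; let go, it springs back.
- lid_edge (a point): Middle of the upper front edge of the lid (45 mm behind the slot's centre, 160 mm above the table when shut); axes turn with the lid.
- stand: Grey square stand of the release pin, fixed to the table, left or right of the centrifuge: foot 70 x 70 x 8 mm, column 40 x 40 mm, top 110 mm above the table; origin under its centre at table level, z up. Vertical hole 13 x 13 mm in the middle of its top, 102 mm deep.
- pin: Release pin, about 80 g, upright in the stand: steel rod 7 mm thick, 100 mm long, pointing down; black collar 28 mm across, 4 mm high; above it a black handle 14 (x) x 28 (y) x 42 mm high. Origin on the axis at the collar's underside, z up: rod from z -100 mm to 0, handle from 4 to 46 mm. In the stand the collar rests on the top, origin 110 mm above the table.
- pin_tip (a point): Centre of the flat lower end of the pin's rod; axes as the pin's.
- jar: glass swab jar with steel cap, 72 mm across, 90 mm high; origin in the centre of its underside; a bystander to leave where it is.
- squeeze_bottle: white squeeze bottle, 60 mm across, 170 mm high; origin in the centre of its underside; a bystander to leave where it is.
- amber_bottle: small amber bottle, 48 mm across, 100 mm high; origin in the centre of its underside; a bystander to leave where it is.
- tape: roll of paper tape lying flat, 80 mm across, 25 mm high; origin in the centre of its underside; a bystander to leave where it is.
- dish: shallow metal dish, 110 x 170 x 30 mm; origin in the centre of its underside; a bystander to leave where it is.
- mug: white mug, 76 mm across, 90 mm high; origin in the centre of its underside; a bystander to leave where it is.
- tube_rack: white rack with sample tubes, 70 x 200 mm, 95 mm high; origin in the centre of its underside; a bystander to leave where it is.
There are look-alikes about, which are no part of the job. Leave any pink look-alike of the pin alone. Leave any purple look-alike of the stand alone.

How it is judged:
By the outcome, as a careful person would: the job done as asked, in the order asked, and still so for the second after the job is handed in, with the robot touching nothing.
It also fails if it takes over 64 s, if anything falls off the work surface, if the arm or the gripper's body presses on something with over 40 N, if the wrist force passes 120 N, or if a joint passes its speed limit or range.

ROBOT

A 6-joint arm with a two-finger parallel gripper is mounted at the origin on the work surface. World frame = base frame: x ahead of the robot, y to its left, z up, the work surface at z = 0. Lengths are in m, angles in rad, forces in N, time in s.
With the tool pointing down it reaches from about 0.275 to 0.75 m from the base axis. Payload 10.2 kg.
Tool frame: the origin (TCP) lies between the finger pads; the fingertips stand 14 mm ahead of it and the grasp point (between the pads) lies 5 mm behind it (r.nose_length is the distance from the TCP to the fingertips, in m); y points along the fingers, z is the direction in which the jaws open and shut, and the axes are right-handed (so a half turn about y gives the same grasp; the last joint's range is limited). The gripper opens to 85 mm and grips with 20 to 120 N. Pads are 22 mm wide; open, the fingers measure 114 mm over their backs; the gripper's body (76 mm by 85 mm) begins 54 mm behind the grasp point. The pads swing forward as they close: fully open they stand 13 mm farther back than shut.
Start: joints at [0.95, 0.313, 1.498, -0, 1.331, -0.223], TCP at [0.203, 0.484, 0.221] pointing down, gripper open.
Joint ranges: [-2.94, 2.94], [-0.97, 2.17], [0.19, 2.56], [-1.23, 4.37], [0.02, 3.11], [-2.88, 2.88]. Speed limits (rad/s): [2.39, 2.39, 3.01, 3.14, 3.14, 3.14].

INTERFACE

Orientations are given as a 3x3 rotation matrix whose columns are the frame's x, y, z axes.
In Python, from bench import r gives the robot as it stands.
- The arm moves only by the tool step_arm, never from a script. Its argument "increments" is a list of rows, each a list of 2 entries, a list of its own where there are three numbers: the shift along the tool's x, y, z in m, then the turn, a rotation vector about the tool's x, y, z in rad. In form: [[[x, y, z], [ax, ay, az]], ...]. A call has 1 to 10 rows; each row is the pose to reach, as a shift and turn from the pose measured when the call began, along the tool's axes at that moment; what a row does not reach only later rows make up. A row lasts 1/8 s, in which the tool goes at most 62.5 mm and 10.7 degrees, less where a joint would pass 70% of its speed; a pose out of reach is approached as far as the arm can. A call with a gripper value outside its range is refused whole. "claw" is the opening, from 0 (shut) to 1 (fully open), set as the call begins (left out, the last holds). The fingers move at their own pace and stop on an object; "newtons" is the grip in N (left out, the last holds). Time passes only in rows, so rows that repeat a pose let the fingers close. It gives the time, the measured TCP pose, the force and the opening at its end, in the units of the state.
- r.get_state(): the state, without advancing time (a new reading comes with each control period).
- r.capture(name): name is "side" or "top" or "wrist"; returns a dict with "frame" (480x640x3 uint8, red, green, blue), "z_map" (480x640 float32, m along the optical axis (not along the pixel's ray), 0 where there is no reading), "camera_matrix" (3x3 intrinsics, pixels), "xyz" and "rotation" of the camera in the world; the wrist camera has in their place "hand_eye" (4x4, takes a point from camera to tool coordinates, whose origin is the TCP and whose axes are the tool frame's). Camera axes: x right, y down, z forward; pixel columns grow to the right and rows downward; lengths in m; the calibration is good to about 2 mm. A picture is of the moment at which its call begins: read the wrist's pose just before it.
- r.sign_off(): hands the job in, once; it reports no verdict.
Trained networks look in a picture, given as the dict that the camera call returned (one of the last four; its "shot" number tells which), for a name from the list of things; names that differ only in an ending like _2 or _b are one class to them, and where a whole thing is asked for, a point or a joint stands for the part that bears it (a point fixed in the world has none). Each returns a list of dicts, best first, with "score" (0 to 1); they miss things now and then, are a little off and sometimes report something else, mostly with a low value. They report only what shows in the picture. A call takes as long as a camera call. They do not tell look-alikes from the thing itself.
- r.spot_in(picture, label): "pixel" ([column, row] in pixels, amid what is visible of it).
The state is a dict: "t": time; "qpos": joint angles; "qd": joint speeds; "effort": joint torques, N m; "ee_pos": TCP position; "tcp_rot": TCP orientation; "contact_force": force on the tool from outside, world axes, zero at the start; "moment": the same for the moment, N m; "gripper_width": finger opening in m.
Only numpy, scipy, OpenCV 4.12 (cv2) and the standard library are available. Lean on these libraries where they do the work, as an engineer would, in place of code of your own. Each camera call takes 0.05 s, during which the arm holds its last target.

## Working session

There is one attempt and no reset: what is moved stays moved. The work goes in short steps, Python scripts to look and compute and a tool call to move; the robot and the scene stay as the last step left them, time stands still between calls to the robot, and variables do not carry over. Pictures are saved under pics/ and viewed, and the job is handed in when it is done.

Besides the shell and the picture viewer there is one more tool, called after "Emit:" as name([rows], argument=value, ...), one row to a line, values as JSON. step_arm: Moves the arm, as the interface text tells. Its arguments: {"type":"object","properties":{"increments":{"type":"array"},"claw":{"type":"number"},"newtons":{"type":"number"}},"required":["increments"]}

```bash
mkdir -p pics; ls; cat > h.py <<'E'
import numpy as np, cv2
from bench import r
def save(n,im): cv2.imwrite('pics/'+n+'.png',im[...,::-1])
def world(p,uv_or_none=None):
    K=np.array(p['camera_matrix']);z=p['z_map'];v,u=np.mgrid[0:480,0:640]
    c=np.stack([(u-K[0,2])/K[0,0]*z,(v-K[1,2])/K[1,1]*z,z],-1)
    if 'xyz' in p: R=np.array(p['rotation']);t=np.array(p['xyz'])
    else:
        s=p['state'];H=np.array(p['hand_eye']);Rt=np.array(s['tcp_rot'])
        R=Rt@H[:3,:3];t=Rt@H[:3,3]+np.array(s['ee_pos'])
    w=c@R.T+t; w[z==0]=np.nan
    return w
def cap(n):
    s=r.get_state();p=r.capture(n);p['state']=s;return p
E
python3 - <<'E'
from h import *
np.set_printoptions(precision=4,suppress=True)
print(r.get_state())
for n in ['top','side']:
    p=cap(n);save(n+'1',p['frame']);print(n,p['xyz'])
    w=world(p)
    for l in ['pin','stand','centrifuge','lid','slot','jar','squeeze_bottle','amber_bottle','tape','dish','mug','tube_rack']:
        try:
            for d in r.spot_in(p,l):
                u,v=map(int,d['pixel']);print(l,d['pixel'],round(d['score'],2),w[v,u])
        except Exception as e: print(l,e)
E
```

```text
pics
{'t': 0.0, 'qpos': array([ 0.9496,  0.3134,  1.4984,  0.    ,  1.331 , -0.2234]), 'qd': array([ 0.0014,  0.    ,  0.0001,  0.0004, -0.0008, -0.0004]), 'effort': array([ -0.0019, -41.2275, -25.9732,  -0.0003,   0.0042,  -0.    ]), 'ee_pos': array([0.2032, 0.4838, 0.2205]), 'tcp_rot': array([[ 0.9219, -0.0007,  0.3874],
       [-0.3874, -0.001 ,  0.9219],
       [-0.0003, -1.    , -0.0012]]), 'contact_force': array([ 0.7518,  1.0858, -0.5056]), 'moment': array([ 0.0184,  0.0562, -0.0371]), 'gripper_width': 0.08548365692398568}
top [0.3447 0.0026 1.3468]
pin [227.6, 252.9] 0.54 [0.493  0.2942 0.1462]
stand [229.6, 290.4] 0.93 [0.3927 0.298  0.0903]
stand [180.8, 272.1] 0.92 [0.4407 0.4328 0.1087]
stand [252.4, 313.4] 0.64 [0.3286 0.2477 0.0005]
centrifuge [343.8, 208.9] 0.89 [ 0.6117 -0.0187  0.1632]
lid [334.1, 190.0] 0.75 [0.6602 0.0057 0.1672]
slot [341.3, 209.2] 0.96 [ 0.6096 -0.0134  0.1603]
jar [192.8, 205.6] 0.74 [0.6278 0.4034 0.1241]
jar [452.8, 284.3] 0.6 [ 0.4147 -0.3226  0.087 ]
squeeze_bottle [196.9, 207.5] 0.98 [0.6244 0.395  0.1141]
amber_bottle [448.4, 214.7] 0.86 [
[... 425 characters left out ...]
0.4407 0.4746 0.0572]
stand [368.4, 378.1] 0.76 [0.4052 0.339  0.0467]
centrifuge [272.0, 247.6] 0.92 [0.6072 0.0977 0.1485]
centrifuge [252.7, 223.1] 0.21 [0.6604 0.0334 0.165 ]
lid [255.8, 225.0] 0.58 [0.6532 0.0375 0.1627]
slot [271.0, 247.6] 0.7 [0.6085 0.1012 0.1509]
jar [361.2, 195.0] 0.88 [ 0.4232 -0.297   0.0633]
squeeze_bottle [224.8, 394.7] 0.94 [0.6293 0.4386 0.107 ]
amber_bottle [293.2, 184.6] 0.77 [ 0.6191 -0.326   0.0766]
amber_bottle [372.1, 336.3] 0.39 [0.4031 0.3309 0.1404]
tape [410.8, 350.2] 0.92 [ 0.319   0.2195 -0.0032]
dish [420.1, 223.5] 0.72 [ 0.2567 -0.2553  0.0034]
mug [259.5, 444.3] 0.68 [0.5786 0.4572 0.012 ]
tube_rack [305.5, 170.0] 0.79 [ 0.5905 -0.388   0.0921]
```

View pics/top1.png

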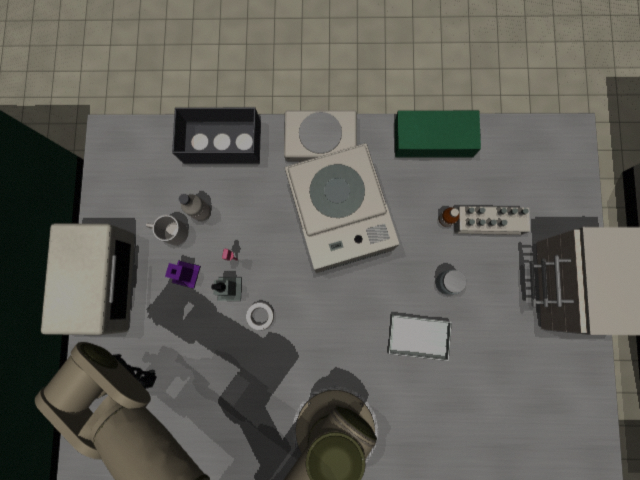

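View pics/side1.png

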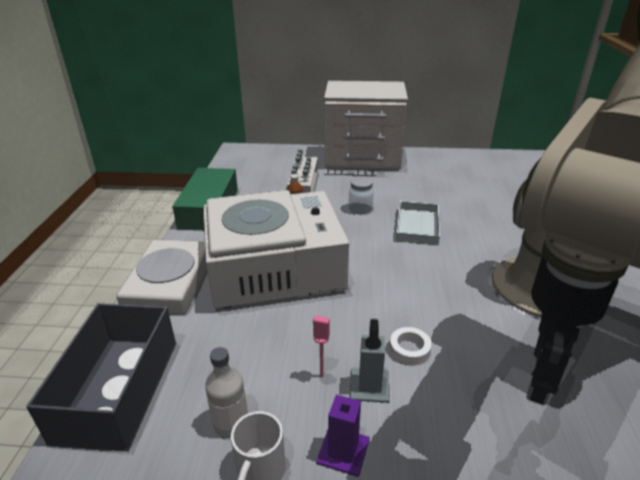

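Candidates for the pin are the black handle in the grey stand (top 222,287; side 374,335) and the pink look-alike (top 230,253; side 320,330). For the stand they are the grey one (top 229,290) and the purple one (top 181,271). By the description I choose the black pin in the grey stand. Next I check it in a crop and fit the poses.

```bash
python3 - <<'E'
from h import *
np.set_printoptions(precision=4,suppress=True)
p=cap('top');q=cap('side')
a=cv2.resize(p['frame'][265:315,195:255],None,fx=6,fy=6,interpolation=cv2.INTER_CUBIC)
b=cv2.resize(q['frame'][310:410,330:410],None,fx=4,fy=4,interpolation=cv2.INTER_CUBIC)
c=cv2.resize(q['frame'][185:265,280:360],None,fx=5,fy=5,interpolation=cv2.INTER_CUBIC)
im=np.zeros((800,800,3),np.uint8);im[:300,:360]=a;im[:400,400:720]=b;im[400:,:400]=c
d=cv2.resize(p['frame'][220:270,300:400],None,fx=4,fy=4,interpolation=cv2.INTER_CUBIC);im[400:600,400:]=d
save('crop1',im[:600] if False else cv2.resize(im,(600,600)))
wp=world(p);wq=world(q)
import pickle;pickle.dump((p,q),open('shots.pkl','wb'))
# centrifuge
for n,w,ph in(('top',wp,p),('side',wq,q)):
    m=(w[...,0]>.35)&(w[...,0]<.9)&(abs(w[...,1])<.22)
    for lo,hi in((.125,.15),(.15,.175)):
        mm=m&(w[...,2]>lo)&(w[...,2]<hi)
        k=cv2.morphologyEx(mm.astype(np.uint8),cv2.MORPH_OPEN,np.ones((3,3)))
        P=w[k>0];rc=cv2.minAreaRect(P[:,:2].astype(np.float32));print(n,lo,len(P),rc,np.median(P[:,2]))
    m=(abs(w[...,0]-.40)<.06)&(abs(w[...,1]-.315)<.06)
    for lo,hi in((.1,.118),(.12,.17),(.002,.015)):
        P=w[m&(w[...,2]>lo)&(w[...,2]<hi)]
        if len(P)>4: print(' stand',n,lo,len(P),cv2.minAreaRect(P[:,:2].astype(np.float32)),np.median(P,0),P[:,2].max())
E
```

```text
top 0.125 3147 ((0.6254720091819763, -0.012519359588623047), (0.2977927327156067, 0.2404685616493225), 16.919382095336914) 0.13942420801406352
top 0.15 5858 ((0.664546012878418, -0.00044326484203338623), (0.20093555748462677, 0.22405798733234406), 16.932111740112305) 0.16077301759408247
 stand top 0.1 163 ((0.40007156133651733, 0.31779515743255615), (0.03886762633919716, 0.041854508221149445), 0.05267969146370888) [0.3948 0.3128 0.11  ] 0.11775845055928302
 stand top 0.12 73 ((0.39927780628204346, 0.3163953125476837), (0.013520199805498123, 0.026591401547193527), 0.08182792365550995) [0.3989 0.3133 0.1545] 0.15986143287494303
 stand top 0.002 432 ((0.40034401416778564, 0.315204381942749), (0.1182936429977417, 0.11935008317232132), 89.39802551269531) [0.3975 0.3013 0.0053] 0.014209350640729923
side 0.125 3643 ((0.6269372701644897, -0.009831592440605164), (0.3006049394607544, 0.24634000658988953), 16.894372940063477) 0.13983416636853074
side 0.15 4915 ((0.6657195091247559, 0.0016190707683563232), (0.1997445523738861, 0.22818152606487274), 16.805034637451172) 0.16108567707207466
 stand side 0.1 416 ((0.40023499727249146, 0.3195240795612335), (0.03984856605529785, 0.04289910942316055), 0.2376202940940857) [0.4016 0.3302 0.1098] 0.11798159520543594
 stand side 0.12 244 ((0.4004949927330017, 0.3187561333179474), (0.014108030125498772, 0.03206443786621094), 1.5245498418807983) [0.4006 0.3306 0.1488] 0.1577212432450369
 stand side 0.002 822 ((0.39980360865592957, 0.313666433095932), (0.11866837739944458, 0.1183505430817604), 89.2615966796875) [0.4007 0.3375 0.0075] 0.01496096351233811
```

View pics/crop1.png

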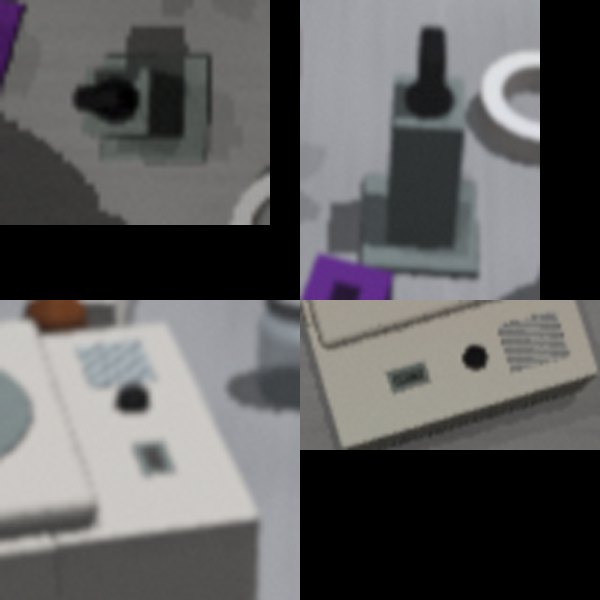

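The crop confirms it. The black handle with its collar sits in the grey, axis-aligned stand at about (0.400, 0.317), handle thin in x. The slot with its grey frame shows at about side (311,227) and top (335,246). I compute the hover move next.

```bash
cat >> h.py <<'E'
from scipy.spatial.transform import Rotation as Ro
def Rh(heading): # tool down, x axis heading
    x=np.array([np.cos(heading),np.sin(heading),0]);y=np.array([0,0,-1.]);return np.stack([x,y,np.cross(x,y)],1)
def inc(pos,R):
    s=r.get_state();A=np.array(s['tcp_rot']);p=np.array(s['ee_pos'])
    print('shift',np.round(A.T@(np.array(pos)-p),4),'rot',np.round(Ro.from_matrix(A.T@R).as_rotvec(),4))
E
python3 - <<'E'
from h import *
np.set_printoptions(precision=4,suppress=True)
inc([.400,.317,.235],Rh(-np.pi/2))
import pickle;p,q=pickle.load(open('shots.pkl','rb'))
for ph in(p,q):
    R=np.array(ph['rotation']);K=np.array(ph['camera_matrix'])
    for X in ([.5124,.0016,.14],[.40,.317,.156]):
        c=K@(R.T@(np.array(X)-ph['xyz']));print(c[:2]/c[2])
# slot mouth by pixel colour: dark-ish frame centroid
for ph,(u,v) in((p,(335,246)),(q,(321,227))):
    w=world(ph);g=ph['frame'].astype(int).sum(2)
    u0,v0=u,v;sub=g[v0-12:v0+13,u0-14:u0+15];m=sub<np.median(sub)*.8
    n,l,s,c=cv2.connectedComponentsWithStats(m.astype(np.uint8))
    for i in range(1,n): print(s[i],c[i]+[u0-14,v0-12],)
    K=np.array(ph['camera_matrix']);R=np.array(ph['rotation'])
    i=min(range(1,n),key=lambda i:np.hypot(*(c[i]-[14,12])))
    uv=c[i]+[u0-14,v0-12];d=R@np.linalg.inv(K)@np.array([*uv,1]);t=(.14-ph['xyz'][2])/d[2];print(np.array(ph['xyz'])+t*d)
E
```

```text
shift [ 0.2459 -0.0139 -0.0778] rot [-0.     1.173  0.   ]
[335.2148 245.8032]
[216.272  286.1989]
[321.1748 227.3812]
[374.3152 323.2845]
[ 8  7 14 10 99] [335.6263 245.3535]
[0.5136 0.0005 0.14  ]
[6 0 5 1 5] [315. 215.]
[ 9  8 10  9 72] [320.3889 226.7222]
[ 0.5144 -0.001   0.14  ]
```

Emit:
step_arm([
  [[0.03, -0.014, -0.01], [0, 0.17, 0]],
  [[0.065, -0.014, -0.02], [0, 0.34, 0]],
  [[0.1, -0.014, -0.032], [0, 0.51, 0]],
  [[0.14, -0.014, -0.044], [0, 0.68, 0]],
  [[0.18, -0.014, -0.056], [0, 0.85, 0]],
  [[0.215, -0.014, -0.068], [0, 1.02, 0]],
  [[0.246, -0.014, -0.078], [0, 1.173, 0]],
  [[0.246, -0.014, -0.078], [0, 1.173, 0]],
  [[0.246, -0.014, -0.078], [0, 1.173, 0]],
], claw=0.6, newtons=40)

```text
t: 2.52
ee_pos: [0.3996, 0.3171, 0.2351]
tcp_rot: [[0.002, -0.0, 1.0], [-1.0, 0.0, 0.002], [-0.0, -1.0, -0.0]]
contact_force: [-0.5, 0.9, -0.1]
gripper_width: 0.051
```

```bash
python3 - <<'E'
from h import *
np.set_printoptions(precision=4,suppress=True)
p=cap('wrist');save('w1',p['frame']);print(p['hand_eye'],p['camera_matrix']);s=p['state'];print(s['ee_pos'],s['tcp_rot'],s['gripper_width'])
w=world(p)
m=(abs(w[...,0]-.40)<.04)&(abs(w[...,1]-.315)<.04)
for lo,hi in((.104,.113),(.150,.162)):
    P=w[m&(w[...,2]>lo)&(w[...,2]<hi)]
    if len(P)>4: print(lo,len(P),cv2.minAreaRect(P[:,:2].astype(np.float32)),P.min(0),P.max(0))
E
```

```text
[[ 0.0016  0.9459  0.3244 -0.0838]
 [-0.0007 -0.3244  0.9459 -0.1522]
 [ 1.     -0.0018  0.0001 -0.0004]
 [ 0.      0.      0.      1.    ]] [[392.2161   0.     324.1652]
 [  0.     392.2161 240.1799]
 [  0.       0.       1.    ]]
[0.3996 0.3171 0.2351] [[ 0.0016 -0.0003  1.    ]
 [-1.      0.0001  0.0016]
 [-0.0001 -1.     -0.0003]] 0.050978500087247074
0.104 1736 ((0.40026840567588806, 0.31851431727409363), (0.04040375351905823, 0.0400521382689476), 89.87633514404297) [0.3802 0.2983 0.104 ] [0.4203 0.3387 0.113 ]
0.15 912 ((0.4003041684627533, 0.31902480125427246), (0.014065027236938477, 0.027433104813098907), 0.5018956661224365) [0.3933 0.3054 0.15  ] [0.4074 0.3327 0.1572]
```

View pics/w1.png

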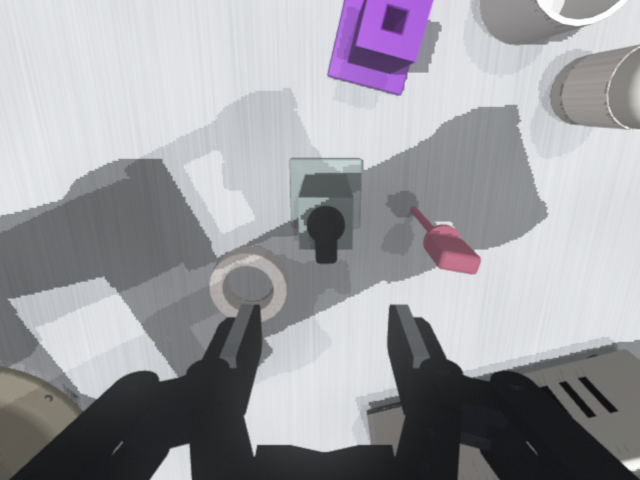

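The black pin (handle at 325,240) is centred between the fingers, and the pink pin (455,250) is clear of them. Descending.

Emit:
step_arm([
  [[-0.0017, 0.03, 0.0007], [0, 0, 0]],
  [[-0.0017, 0.06, 0.0007], [0, 0, 0]],
  [[-0.0017, 0.085, 0.0007], [0, 0, 0]],
  [[-0.0017, 0.103, 0.0007], [0, 0, 0]],
  [[-0.0017, 0.103, 0.0007], [0, 0, 0]],
  [[-0.0017, 0.103, 0.0007], [0, 0, 0]],
])

```text
t: 3.32
ee_pos: [0.4001, 0.3196, 0.1331]
tcp_rot: [[0.003, 0.001, 1.0], [-1.0, 0.001, 0.003], [-0.001, -1.0, 0.001]]
contact_force: [0.9, 0.4, 0.8]
gripper_width: 0.0512
```

Emit:
step_arm([
  [[0, 0, 0], [0, 0, 0]],
  [[0, 0, 0], [0, 0, 0]],
  [[0, 0, 0], [0, 0, 0]],
  [[0, 0, 0], [0, 0, 0]],
  [[0, 0, 0], [0, 0, 0]],
  [[0, 0, 0], [0, 0, 0]],
], claw=0, newtons=60)

```text
t: 4.08
ee_pos: [0.4005, 0.3198, 0.1338]
tcp_rot: [[0.003, 0.002, 1.0], [-1.0, 0.001, 0.003], [-0.001, -1.0, 0.002]]
contact_force: [-0.5, 1.3, 6.0]
gripper_width: 0.0123
```

```bash
python3 - <<'E'
from h import *
np.set_printoptions(precision=4,suppress=True)
p=cap('wrist');save('w2',p['frame']);s=p['state'];print(s)
E
```

```text
{'t': 4.075, 'qpos': array([0.4447, 0.3713, 1.6583, 0.0004, 1.1093, 0.4414]), 'qd': array([ 0.0001,  0.001 ,  0.0015, -0.0008,  0.0018,  0.0004]), 'effort': array([ -0.2593, -38.4501, -21.7377,  -0.0982,  -0.2327,   0.0022]), 'ee_pos': array([0.4005, 0.3198, 0.1338]), 'tcp_rot': array([[ 0.0032,  0.0023,  1.    ],
       [-1.    ,  0.0015,  0.0031],
       [-0.0015, -1.    ,  0.0023]]), 'contact_force': array([-0.5252,  1.3302,  5.9593]), 'moment': array([ 0.0259,  0.2161, -0.0094]), 'gripper_width': 0.01231587083772536}
```

View pics/w2.png

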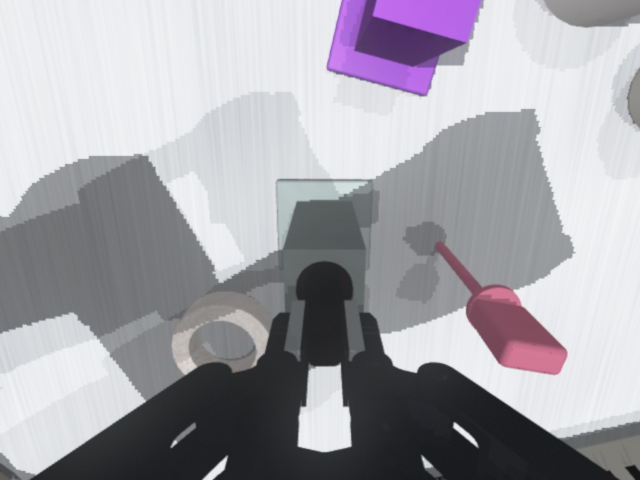

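Emit:
step_arm([
  [[0, -0.02, 0], [0, 0, 0]],
  [[0, -0.045, 0], [0, 0, 0]],
  [[0, -0.07, 0], [0, 0, 0]],
  [[0, -0.095, 0], [0, 0, 0]],
  [[0, -0.12, 0], [0, 0, 0]],
  [[0, -0.15, 0], [0, 0, 0]],
  [[0, -0.18, 0], [0, 0, 0]],
  [[0, -0.19, 0], [0, 0, 0]],
  [[0, -0.19, 0], [0, 0, 0]],
])

```text
t: 5.25
ee_pos: [0.4, 0.3195, 0.3233]
tcp_rot: [[0.003, 0.002, 1.0], [-1.0, 0.001, 0.003], [-0.001, -1.0, 0.002]]
contact_force: [-0.5, 0.2, -1.5]
gripper_width: 0.012
```

```bash
python3 - <<'E'
from h import *
np.set_printoptions(precision=4,suppress=True)
p=cap('wrist');save('w3',p['frame']);s=p['state'];print(s)
q=cap('side');save('s3',q['frame'])
inc([.513,.0005,.325],Rh(-np.pi/2+.0));inc([.513,.0005,.325],Rh(-np.pi/2+.294))
E
```

```text
{'t': 5.25, 'qpos': array([0.4445, 0.231 , 1.3417, 0.0004, 1.5665, 0.4415]), 'qd': array([-0.0005,  0.0138,  0.03  , -0.0009, -0.0103,  0.001 ]), 'effort': array([  0.0449, -40.559 , -29.0171,  -0.0008,   0.1351,  -0.0002]), 'ee_pos': array([0.4   , 0.3195, 0.3233]), 'tcp_rot': array([[ 0.0031,  0.002 ,  1.    ],
       [-1.    ,  0.0014,  0.0031],
       [-0.0014, -1.    ,  0.002 ]]), 'contact_force': array([-0.4622,  0.2444, -1.5248]), 'moment': array([ 0.0155, -0.0014, -0.0092]), 'gripper_width': 0.011975211714890509}
shift [ 0.3192 -0.0027  0.1123] rot [-0.0002  0.0031 -0.0005]
shift [ 0.3192 -0.0027  0.1123] rot [-0.0003 -0.2909 -0.0004]
```

View pics/w3.png

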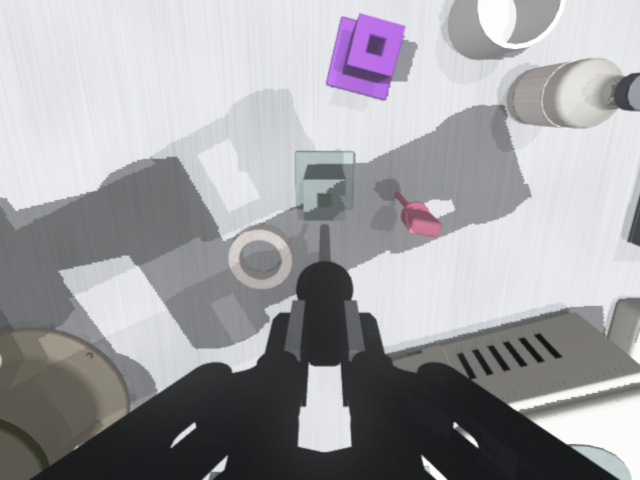

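View pics/s3.png

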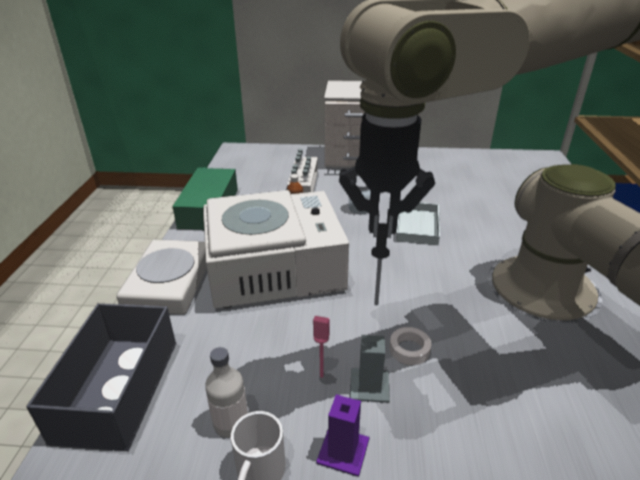

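The pin is held, with its tip visible in the wrist view at about (325,228). I move over the slot, turning so the jaw axis lies along the centrifuge's x.

Emit:
step_arm([
  [[0.03, -0.003, 0.01], [0, -0.06, 0]],
  [[0.07, -0.003, 0.025], [0, -0.12, 0]],
  [[0.115, -0.003, 0.04], [0, -0.18, 0]],
  [[0.16, -0.003, 0.056], [0, -0.24, 0]],
  [[0.205, -0.003, 0.072], [0, -0.291, 0]],
  [[0.25, -0.003, 0.088], [0, -0.291, 0]],
  [[0.29, -0.003, 0.102], [0, -0.291, 0]],
  [[0.319, -0.003, 0.1125], [0, -0.291, 0]],
  [[0.319, -0.003, 0.1125], [0, -0.291, 0]],
  [[0.319, -0.003, 0.1125], [0, -0.291, 0]],
])

```text
t: 6.6
ee_pos: [0.5129, 0.0012, 0.3246]
tcp_rot: [[0.29, -0.001, 0.957], [-0.957, 0.001, 0.29], [-0.001, -1.0, -0.001]]
contact_force: [0.5, 0.7, -0.8]
gripper_width: 0.0124
```

```bash
python3 - <<'E'
from h import *
np.set_printoptions(precision=4,suppress=True)
p=cap('wrist');save('w4',p['frame']);s=p['state'];print(s['ee_pos'],s['tcp_rot'],s['contact_force'])
import pickle;pickle.dump(p,open('w4.pkl','wb'))
save('w4c',cv2.resize(p['frame'][130:330,230:430],None,fx=3,fy=3,interpolation=cv2.INTER_NEAREST))
E
```

```text
[0.5129 0.0012 0.3246] [[ 0.2901 -0.0011  0.957 ]
 [-0.957   0.0011  0.2901]
 [-0.0013 -1.     -0.0007]] [ 0.4865  0.6687 -0.8091]
```

View pics/w4.png

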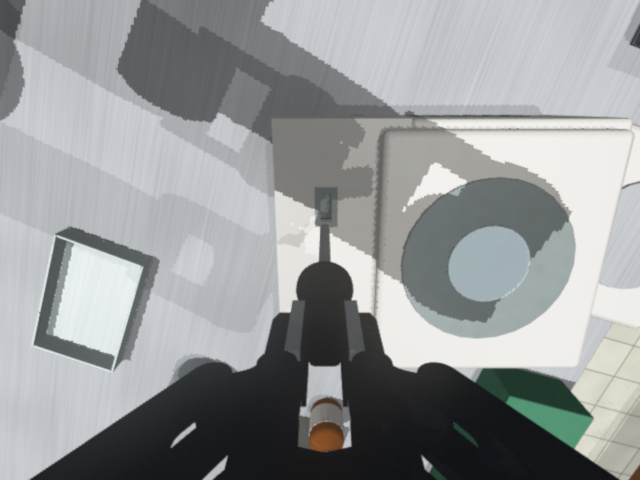

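View pics/w4c.png

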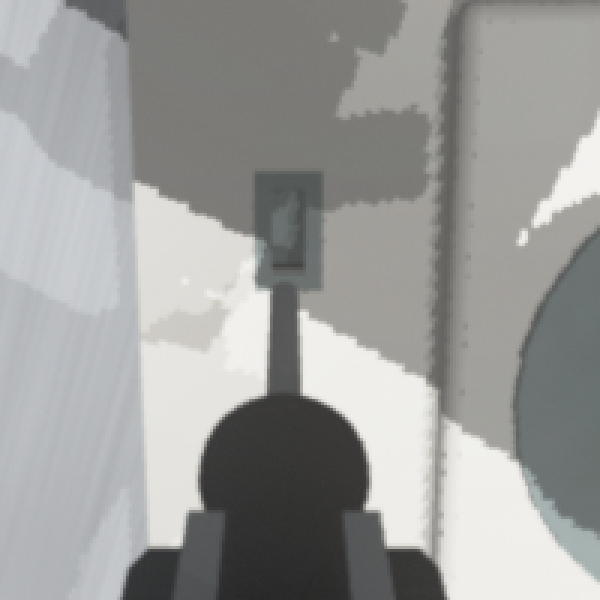

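```bash
python3 - <<'E'
from h import *
np.set_printoptions(precision=4,suppress=True)
import pickle;p=pickle.load(open('w4.pkl','rb'))
f=p['frame'].astype(int);w=world(p)
print(f[200:210,308:345].sum(2)[::3])
for v in (228,232,236,240): print(v,f[v,310:340].sum(1), np.nanmedian(w[v,323:328,2]))
K=np.array(p['camera_matrix']);s=p['state'];H=np.array(p['hand_eye']);A=s['tcp_rot']
R=A@H[:3,:3];t=A@H[:3,3]+s['ee_pos']
def at(u,v,z): d=R@np.linalg.inv(K)@np.array([u,v,1]);return t+(z-t[2])/d[2]*d
slot=at(326,205.8,.14);tip=at(325,225.5,.2008);print(slot,tip,s['ee_pos'], 'tool diff',A.T@(slot-tip))
print(at(316,205,.14)-at(336.5,205,.14), w[206,290],w[240,400], w[206,326])
for v in range(222,262,4): print(v,w[v,325],p['z_map'][v,325])
E
```

```text
[[368 368 368 370 367 364 334 279 269 269 269 272 280 292 306 324 328 325
  310 296 277 241 238 257 302 326 327 325 331 359 401 409 412 430 466 470
  475]
 [370 367 368 369 369 365 333 276 270 270 268 274 296 326 332 331 329 317
  299 286 264 241 242 267 316 328 328 332 333 371 436 469 476 472 476 475
  474]
 [395 384 377 371 368 354 323 287 272 269 268 272 294 327 329 332 332 327
  311 299 289 264 245 266 317 329 328 328 342 403 466 477 478 477 477 476
  474]
 [658 658 652 645 644 637 566 392 345 323 282 275 296 327 329 331 326 315
  301 298 280 245 242 274 316 329 331 332 339 385 451 473 475 476 474 475
  476]]
228 [688 691 700 716 719 716 715 716 711 654 395 272 259 260 262 263 266 264
 285 374 463 470 468 472 472 474 475 475 477 477] 0.2107535591352674
232 [716 719 720 719 719 719 719 719 714 654 386 268 258 263 262 265 266 264
 274 367 479 487 486 478 476 477 477 475 475 476] 0.2197083368271458
236 [717 718 717 717 717 717 717 717 712 637 332 262 260 263 264 263 262 263
 290 458 663 711 688 614 597 563 501 489 486 476] 0.22915902125350357
240 [717 716 716 716 717 717 714 714 702 603 321 259 262 263 261 269 267 266
 289 452 661 711 715 716 715 716 716 716 717 713] 0.2377310861413923
[0.5139 0.0021 0.14  ] [0.5129 0.002  0.2008] [0.5129 0.0012 0.3246] tool diff [0.0002 0.0608 0.001 ]
[-0.0173 -0.0052  0.    ] [ 0.4835 -0.0073  0.1395] [ 0.5814 -0.0035  0.1603] [ 0.5159 -0.0042  0.1139]
222 [ 0.5173 -0.0124  0.1398] 0.35069048
226 [0.5125 0.0033 0.2065] 0.28227678
230 [0.5125 0.0033 0.2162] 0.27303222
234 [0.5123 0.0037 0.2267] 0.26293737
238 [0.5125 0.0031 0.2332] 0.2570055
242 [0.5124 0.0035 0.2424] 0.24816187
246 [0.5124 0.0034 0.2495] 0.24154562
250 [0.5124 0.0032 0.2562] 0.23523763
254 [0.5123 0.0035 0.2638] 0.22791842
258 [0.5123 0.0035 0.2701] 0.22192134
```

Emit:
step_arm([
  [[-0.0015, 0.015, 0.0014], [0, 0, 0]],
  [[-0.0015, 0.035, 0.0014], [0, 0, 0]],
  [[-0.0015, 0.048, 0.0014], [0, 0, 0]],
  [[-0.0015, 0.052, 0.0014], [0, 0, 0]],
  [[-0.0015, 0.052, 0.0014], [0, 0, 0]],
])

```text
t: 7.28
ee_pos: [0.5139, 0.0034, 0.273]
tcp_rot: [[0.291, -0.0, 0.957], [-0.957, 0.001, 0.291], [-0.001, -1.0, -0.0]]
contact_force: [0.0, 0.4, -0.4]
gripper_width: 0.0122
```

```bash
python3 - <<'E'
from h import *
np.set_printoptions(precision=4,suppress=True)
p=cap('wrist');s=p['state'];print(s['ee_pos'],s['tcp_rot'],s['contact_force'])
import pickle;pickle.dump(p,open('w5.pkl','wb'))
save('w5c',cv2.resize(p['frame'][140:290,260:400],None,fx=4,fy=4,interpolation=cv2.INTER_NEAREST))
f=p['frame'].astype(int)
for v in range(200,250,4): print(v,f[v,305:348].sum(1))
E
```

```text
[0.5139 0.0034 0.273 ] [[ 0.2909 -0.0003  0.9568]
 [-0.9568  0.0008  0.2909]
 [-0.0009 -1.     -0.0001]] [ 0.0431  0.4157 -0.3935]
200 [361 359 360 359 359 359 360 360 359 360 360 361 358 361 359 359 356 357
 359 360 356 359 359 358 359 356 357 356 357 356 356 359 359 359 359 358
 356 356 359 359 356 359 356]
204 [362 359 362 361 356 327 267 258 256 260 259 258 257 257 255 256 257 258
 256 254 254 254 252 254 255 256 258 253 253 255 257 262 298 351 357 355
 356 356 359 356 359 357 356]
208 [360 359 361 362 350 316 275 262 259 262 262 258 258 256 256 254 255 255
 254 255 256 253 255 254 255 256 255 254 258 255 256 263 299 351 360 360
 357 360 356 358 359 359 358]
212 [365 362 363 361 359 336 284 264 261 261 258 261 262 258 257 258 257 253
 244 226 225 223 225 223 225 237 259 261 259 257 256 268 311 353 357 359
 359 355 359 358 356 359 357]
216 [363 365 365 362 351 316 283 264 262 261 259 260 257 255 257 259 258 257
 256 243 226 223 223 225 222 238 257 258 256 257 257 269 311 351 358 357
 361 358 359 362 358 360 356]
220 [365 362 364 362 359 339 285 261 261 260 258 258 259 259 258 257 
[... 670 characters left out ...]
2 313 298 262 237 234 228 232 233 233 224 220 237 243 243
 243 247 249 248 249 245 233 250 314 321 322 323 325 354 421 463 468 469
 468 467 470 468 470 468 468]
240 [319 316 315 310 311 297 264 237 235 235 240 268 289 282 264 245 244 241
 243 249 245 249 246 248 255 288 319 320 319 320 325 344 404 463 470 468
 470 469 467 467 467 468 471]
244 [407 322 313 314 312 298 269 273 301 320 323 322 322 313 282 246 240 243
 244 245 248 248 248 248 264 296 317 317 321 321 324 353 417 466 466 469
 468 467 469 466 469 470 470]
248 [593 586 580 576 532 472 478 441 378 381 383 383 380 357 289 247 243 244
 241 247 248 246 249 249 266 317 364 380 381 382 382 388 419 460 463 463
 464 466 463 466 463 466 466]
```

View pics/w5c.png

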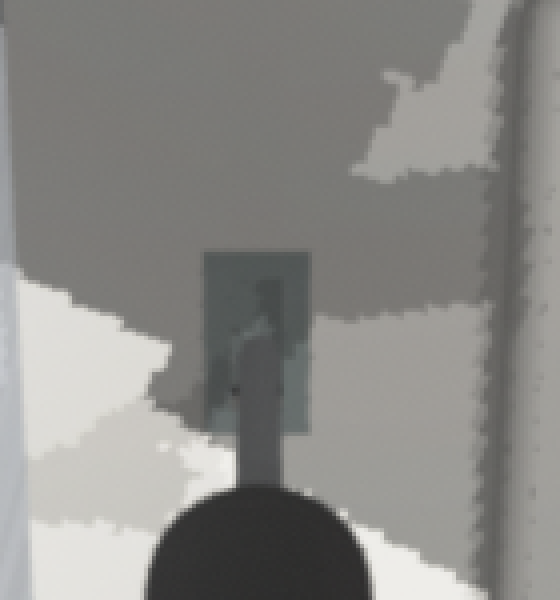

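```bash
python3 - <<'E'
from h import *
np.set_printoptions(precision=4,suppress=True)
import pickle;p=pickle.load(open('w5.pkl','rb'))
K=np.array(p['camera_matrix']);s=p['state'];H=np.array(p['hand_eye']);A=s['tcp_rot']
R=A@H[:3,:3];t=A@H[:3,3]+s['ee_pos']
def at(u,v,z): d=R@np.linalg.inv(K)@np.array([u,v,1]);return A.T@(t+(z-t[2])/d[2]*d-s['ee_pos'])
print('tip near edge',at(324.5,221,.1492),at(324.5,225,.1492));print('frame top/bot',at(323.6,203,.14),at(323.6,248,.14))
print('frame L/R',at(310.5,216,.14),at(336.7,216,.14),at(310,236,.14),at(336.3,236,.14))
print('rod L/R',at(319.6,236,.165),at(329.8,236,.165))
E
```

```text
tip near edge [-0.0041  0.1238 -0.0001] [-0.001   0.1238 -0.0001]
frame top/bot [-0.0153  0.133  -0.0007] [ 0.0203  0.133  -0.0008]
frame L/R [-0.0053  0.133  -0.0106] [-0.0053  0.133   0.0091] [ 0.0105  0.133  -0.0112] [0.0106 0.133  0.0089]
rod L/R [ 0.0023  0.108  -0.0035] [0.0023 0.108  0.0036]
```

Emit:
step_arm([
  [[0.001, 0.001, -0.0008], [0, 0, 0]],
  [[0.001, 0.004, -0.0008], [0, 0, 0]],
  [[0.001, 0.007, -0.0008], [0, 0, 0]],
  [[0.001, 0.009, -0.0008], [0, 0, 0]],
  [[0.001, 0.01, -0.0008], [0, 0, 0]],
  [[0.001, 0.011, -0.0008], [0, 0, 0]],
  [[0.001, 0.011, -0.0008], [0, 0, 0]],
])

```text
t: 8.2
ee_pos: [0.5135, 0.0022, 0.2623]
tcp_rot: [[0.291, 0.0, 0.957], [-0.957, 0.001, 0.291], [-0.001, -1.0, 0.0]]
contact_force: [0.1, -0.3, -0.5]
gripper_width: 0.0122
```

```bash
python3 - <<'E'
from h import *
np.set_printoptions(precision=4,suppress=True)
p=cap('wrist');s=p['state'];print(s['ee_pos'],s['tcp_rot'],s['contact_force'],s['moment'])
save('w6c',cv2.resize(p['frame'][140:290,260:400],None,fx=4,fy=4,interpolation=cv2.INTER_NEAREST))
E
```

```text
[0.5135 0.0022 0.2623] [[ 0.2908  0.0002  0.9568]
 [-0.9568  0.0007  0.2908]
 [-0.0006 -1.      0.0004]] [ 0.1086 -0.3204 -0.5257] [-0.0148  0.0113  0.0519]
```

View pics/w6c.png

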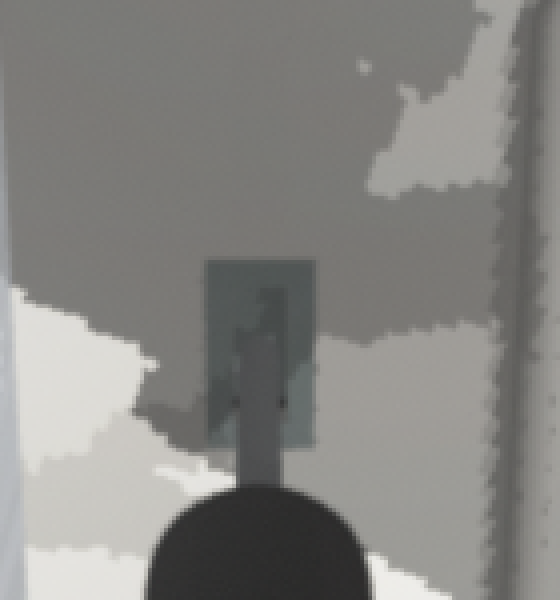

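Emit:
step_arm([
  [[0, 0.002, 0], [0, 0, 0]],
  [[0, 0.004, 0], [0, 0, 0]],
  [[0, 0.006, 0], [0, 0, 0]],
  [[0, 0.009, 0], [0, 0, 0]],
  [[0, 0.012, 0], [0, 0, 0]],
  [[0, 0.015, 0], [0, 0, 0]],
  [[0, 0.018, 0], [0, 0, 0]],
  [[0, 0.02, 0], [0, 0, 0]],
  [[0, 0.02, 0], [0, 0, 0]],
])

```text
t: 9.38
ee_pos: [0.5135, 0.0022, 0.2423]
tcp_rot: [[0.291, 0.0, 0.957], [-0.957, 0.001, 0.291], [-0.001, -1.0, 0.0]]
contact_force: [1.4, -0.0, -1.0]
gripper_width: 0.0123
```

Emit:
step_arm([
  [[0, 0.001, 0], [0, 0, 0]],
  [[0, 0.002, 0], [0, 0, 0]],
  [[0, 0.003, 0], [0, 0, 0]],
  [[0, 0.004, 0], [0, 0, 0]],
  [[0, 0.005, 0], [0, 0, 0]],
  [[0, 0.005, 0], [0, 0, 0]],
])

```text
t: 10.12
ee_pos: [0.5136, 0.0022, 0.2376]
tcp_rot: [[0.291, 0.001, 0.957], [-0.957, 0.001, 0.291], [-0.0, -1.0, 0.001]]
contact_force: [-1.3, -0.5, 1.4]
gripper_width: 0.0125
```

Emit:
step_arm([
  [[0, 0.001, 0], [0, 0, 0]],
  [[0, 0.002, 0], [0, 0, 0]],
  [[0, 0.003, 0], [0, 0, 0]],
  [[0, 0.004, 0], [0, 0, 0]],
  [[0, 0.005, 0], [0, 0, 0]],
  [[0, 0.005, 0], [0, 0, 0]],
])

```text
t: 10.88
ee_pos: [0.5139, 0.0022, 0.2331]
tcp_rot: [[0.291, 0.002, 0.957], [-0.957, 0.0, 0.291], [0.0, -1.0, 0.002]]
contact_force: [-0.8, -0.8, 5.5]
gripper_width: 0.0124
```

The tab is in contact at 5.5 N. Continuing in smaller steps.

Emit:
step_arm([
  [[0, 0.001, 0], [0, 0, 0]],
  [[0, 0.002, 0], [0, 0, 0]],
  [[0, 0.003, 0], [0, 0, 0]],
  [[0, 0.003, 0], [0, 0, 0]],
])

```text
t: 11.38
ee_pos: [0.5139, 0.0022, 0.2304]
tcp_rot: [[0.291, 0.002, 0.957], [-0.957, 0.0, 0.291], [0.0, -1.0, 0.002]]
contact_force: [-1.0, 1.2, 4.6]
gripper_width: 0.012
```

```bash
python3 - <<'E'
from h import *
np.set_printoptions(precision=4,suppress=True)
p=cap('wrist');s=p['state'];print(s['ee_pos'],s['contact_force'],s['moment'])
save('w7',p['frame'])
w=world(p);print(w[160:280:20,400,2],w[160:280:20,420,2])
E
```

```text
[0.5139 0.0022 0.2304] [-0.9523  1.2471  4.6163] [ 0.0759  0.1975 -0.0497]
[0.14   0.1387 0.1388 0.14   0.1615 0.1619] [0.1706 0.17   0.1699    nan 0.1697 0.1717]
```

View pics/w7.png

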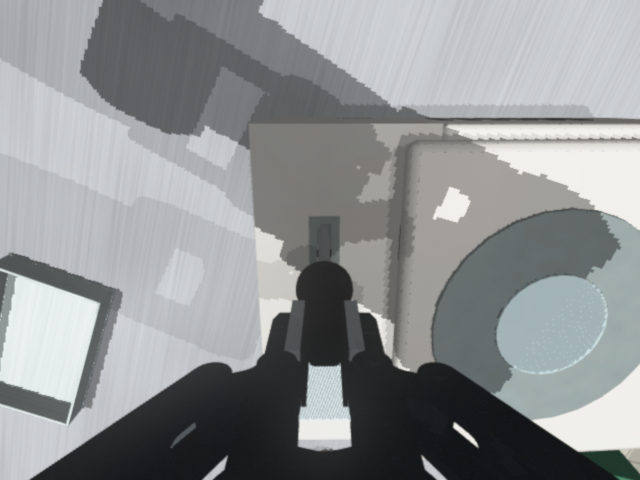

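The lid depth now reads 0.170 against 0.161 before, so it may be lifting. I hold and look again.

Emit:
step_arm([
  [[0, 0, 0], [0, 0, 0]],
  [[0, 0, 0], [0, 0, 0]],
  [[0, 0, 0], [0, 0, 0]],
  [[0, 0, 0], [0, 0, 0]],
])

```text
t: 11.92
ee_pos: [0.5139, 0.0022, 0.2303]
tcp_rot: [[0.291, 0.002, 0.957], [-0.957, 0.0, 0.291], [0.0, -1.0, 0.002]]
contact_force: [0.1, 0.6, 4.3]
gripper_width: 0.0122
```

```bash
python3 - <<'E'
from h import *
np.set_printoptions(precision=4,suppress=True)
p=cap('wrist');s=p['state'];print(s['ee_pos'],s['contact_force'],s['moment'])
w=world(p);print(w[160:280:20,400,2],w[160:280:20,420,2])
q=cap('side');save('s8',q['frame'])
E
```

```text
[0.5139 0.0022 0.2303] [0.1404 0.6345 4.2619] [ 0.0417  0.234  -0.0081]
[0.139  0.1388 0.1388 0.1386 0.1606 0.1628] [0.1707 0.1698 0.171  0.1711 0.1705 0.1713]
```

View pics/s8.png

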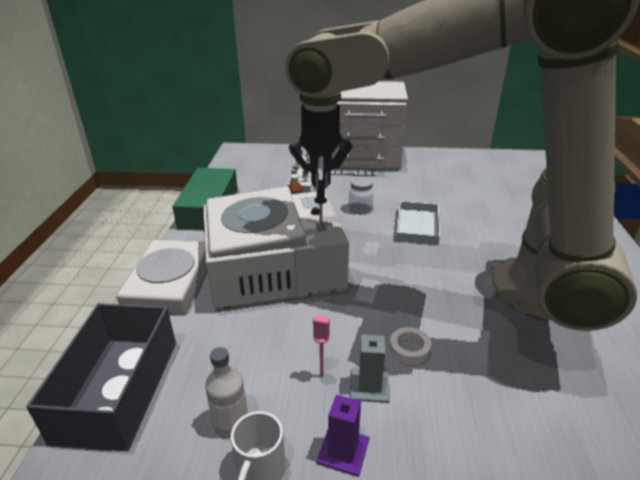

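The lid is still shut (side view, lid at 255,220). The force reading is noisy and the pin has not slipped. Pressing further.

Emit:
step_arm([
  [[0, 0.0005, 0], [0, 0, 0]],
  [[0, 0.001, 0], [0, 0, 0]],
  [[0, 0.0015, 0], [0, 0, 0]],
  [[0, 0.002, 0], [0, 0, 0]],
  [[0, 0.002, 0], [0, 0, 0]],
])

```text
t: 12.65
ee_pos: [0.5141, 0.0021, 0.2288]
tcp_rot: [[0.291, 0.003, 0.957], [-0.957, -0.0, 0.291], [0.001, -1.0, 0.003]]
contact_force: [-1.2, 0.1, 7.5]
gripper_width: 0.0123
```

```bash
python3 - <<'E'
from h import *
np.set_printoptions(precision=4,suppress=True)
p=cap('wrist');s=p['state'];print(s['ee_pos'],s['contact_force'],s['moment'])
w=world(p);print(w[160:280:20,400,2],w[160:280:20,420,2]);save('w9',p['frame'])
E
```

```text
[0.5141 0.0021 0.2288] [-1.2026  0.1029  7.4592] [ 0.065   0.3648 -0.027 ]
[0.1404 0.139  0.14   0.1386 0.1402 0.1401] [0.138     nan 0.1409 0.139  0.1888 0.1908]
```

Emit:
step_arm([
  [[0, 0, 0], [0, 0, 0]],
  [[0, 0, 0], [0, 0, 0]],
])

```text
t: 12.95
ee_pos: [0.5142, 0.0021, 0.2293]
tcp_rot: [[0.291, 0.004, 0.957], [-0.957, -0.0, 0.291], [0.001, -1.0, 0.004]]
contact_force: [-1.4, -0.1, 8.2]
gripper_width: 0.0121
```

```bash
python3 - <<'E'
from h import *
np.set_printoptions(precision=4,suppress=True)
print(r.get_state()['contact_force'])
q=cap('side');save('s10',q['frame'])
E
```

```text
[-1.4281 -0.0695  8.1544]
```

View pics/s10.png

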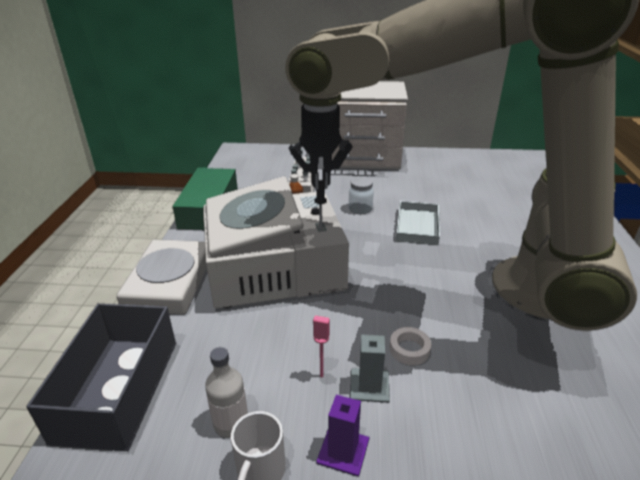

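The lid has sprung up, with a raised front edge near (297,222). Withdrawing straight up.

Emit:
step_arm([
  [[0, -0.005, 0], [0, 0, 0]],
  [[0, -0.012, 0], [0, 0, 0]],
  [[0, -0.02, 0], [0, 0, 0]],
  [[0, -0.03, 0], [0, 0, 0]],
  [[0, -0.04, 0], [0, 0, 0]],
  [[0, -0.055, 0], [0, 0, 0]],
  [[0, -0.075, 0], [0, 0, 0]],
  [[0, -0.1, 0], [0, 0, 0]],
  [[0, -0.1, 0], [0, 0, 0]],
])

```text
t: 14.12
ee_pos: [0.5144, 0.002, 0.3312]
tcp_rot: [[0.291, 0.008, 0.957], [-0.957, -0.001, 0.291], [0.003, -1.0, 0.007]]
contact_force: [-0.2, -0.5, -1.0]
gripper_width: 0.0119
```

```bash
python3 - <<'E'
from h import *
np.set_printoptions(precision=4,suppress=True)
p=cap('wrist');s=p['state'];print(s['ee_pos'],s['tcp_rot'],s['contact_force'],s['moment'])
save('w11',p['frame'])
inc([.4003,.319,.33],Rh(-np.pi/2))
E
```

```text
[0.5144 0.002  0.3312] [[ 0.2909  0.0077  0.9567]
 [-0.9568 -0.001   0.2909]
 [ 0.0032 -1.      0.0071]] [-0.1581 -0.4632 -1.0122] [-0.0066 -0.0012  0.0056]
shift [-0.3362 -0.0011 -0.0166] rot [-0.0049  0.2951  0.0011]
```

View pics/w11.png

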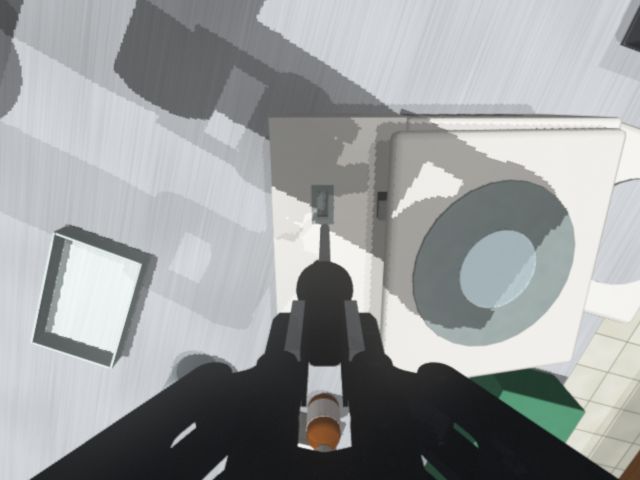

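The lid stays up. Moving back over the stand.

Emit:
step_arm([
  [[-0.03, -0.001, -0.001], [0, 0.05, 0]],
  [[-0.075, -0.001, -0.003], [0, 0.1, 0]],
  [[-0.12, -0.001, -0.006], [-0.002, 0.16, 0]],
  [[-0.165, -0.001, -0.008], [-0.003, 0.22, 0]],
  [[-0.21, -0.001, -0.01], [-0.004, 0.26, 0]],
  [[-0.255, -0.001, -0.0125], [-0.005, 0.295, 0.001]],
  [[-0.3, -0.001, -0.015], [-0.005, 0.295, 0.001]],
  [[-0.336, -0.001, -0.0166], [-0.005, 0.295, 0.001]],
  [[-0.336, -0.001, -0.0166], [-0.005, 0.295, 0.001]],
  [[-0.336, -0.001, -0.0166], [-0.005, 0.295, 0.001]],
])

```text
t: 15.42
ee_pos: [0.4003, 0.3183, 0.3291]
tcp_rot: [[0.0, -0.001, 1.0], [-1.0, -0.001, 0.0], [0.001, -1.0, -0.001]]
contact_force: [0.1, -0.9, -1.3]
gripper_width: 0.0121
```

```bash
python3 - <<'E'
from h import *
np.set_printoptions(precision=4,suppress=True)
p=cap('wrist');s=p['state'];print(s['ee_pos'],s['tcp_rot'],s['contact_force'],s['moment'])
save('w12c',cv2.resize(p['frame'][130:330,230:430],None,fx=3,fy=3,interpolation=cv2.INTER_NEAREST))
inc([.4003,.319,.33],Rh(-np.pi/2))
E
```

```text
[0.4003 0.3183 0.3291] [[ 0.0001 -0.0012  1.    ]
 [-1.     -0.001   0.0001]
 [ 0.001  -1.     -0.0012]] [ 0.109  -0.8694 -1.3152] [-0.0508 -0.0052 -0.0459]
shift [-0.001  -0.0006 -0.0002] rot [ 0.0008 -0.0007  0.0008]
```

View pics/w12c.png

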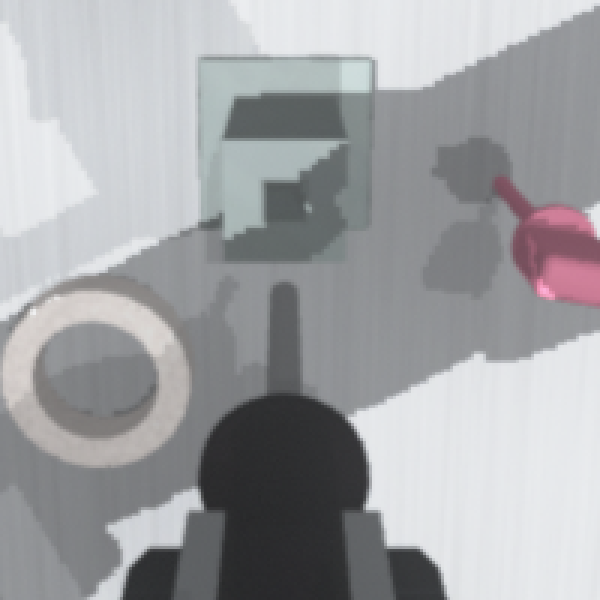

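Emit:
step_arm([
  [[-0.0014, 0.02, 0], [0, 0, 0]],
  [[-0.0014, 0.045, 0], [0, 0, 0]],
  [[-0.0014, 0.065, 0], [0, 0, 0]],
  [[-0.0014, 0.077, 0], [0, 0, 0]],
  [[-0.0014, 0.077, 0], [0, 0, 0]],
  [[-0.0014, 0.077, 0], [0, 0, 0]],
])

```text
t: 16.23
ee_pos: [0.4009, 0.3193, 0.2532]
tcp_rot: [[-0.001, 0.0, 1.0], [-1.0, -0.0, -0.001], [0.0, -1.0, 0.0]]
contact_force: [1.1, 1.1, -1.3]
gripper_width: 0.0118
```

```bash
python3 - <<'E'
from h import *
np.set_printoptions(precision=4,suppress=True)
p=cap('wrist');s=p['state'];print(s['ee_pos'],s['tcp_rot'],s['contact_force'],s['moment'])
save('w13c',cv2.resize(p['frame'][130:330,230:430],None,fx=3,fy=3,interpolation=cv2.INTER_NEAREST))
K=np.array(p['camera_matrix']);H=np.array(p['hand_eye']);A=s['tcp_rot']
R=A@H[:3,:3];t=A@H[:3,3]+s['ee_pos']
for n,X in(('stand+-6.5',[.4003+a,.3187+b,.11]) for a in(-.0065,.0065) for b in(-.0065,.0065)):
    c=K@(R.T@(np.array(X)-t));print(3*(c[:2]/c[2]-[230,130]))
E
```

```text
[0.4009 0.3193 0.2532] [[-0.001   0.0004  1.    ]
 [-1.     -0.0002 -0.001 ]
 [ 0.0002 -1.      0.0004]] [ 1.0644  1.0899 -1.2636] [ 0.0243 -0.0283 -0.0187]
[256.767  293.1928]
[256.2786 245.1875]
[306.2879 293.0518]
[306.4854 245.045 ]
```

View pics/w13c.png

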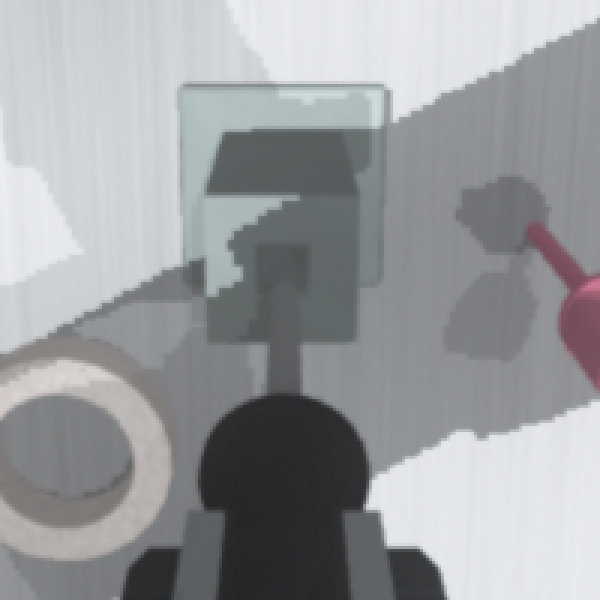

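Emit:
step_arm([
  [[0, 0.01, -0.0005], [0, 0, 0]],
  [[0, 0.016, -0.0005], [0, 0, 0]],
  [[0, 0.02, -0.0005], [0, 0, 0]],
  [[0, 0.023, -0.0005], [0, 0, 0]],
  [[0, 0.026, -0.0005], [0, 0, 0]],
  [[0, 0.026, -0.0005], [0, 0, 0]],
])

```text
t: 17.02
ee_pos: [0.4003, 0.3194, 0.227]
tcp_rot: [[-0.001, 0.0, 1.0], [-1.0, -0.0, -0.001], [0.0, -1.0, 0.0]]
contact_force: [-0.3, -0.9, -0.4]
gripper_width: 0.0121
```

```bash
python3 - <<'E'
from h import *
np.set_printoptions(precision=4,suppress=True)
p=cap('wrist');s=p['state'];print(s['ee_pos'],s['tcp_rot'],s['contact_force'],s['moment'])
save('w14c',cv2.resize(p['frame'][130:330,230:430],None,fx=3,fy=3,interpolation=cv2.INTER_NEAREST))
E
```

```text
[0.4003 0.3194 0.227 ] [[-0.0009  0.0002  1.    ]
 [-1.     -0.0003 -0.0009]
 [ 0.0003 -1.      0.0002]] [-0.2807 -0.8915 -0.4387] [ 0.0308 -0.0326  0.0663]
```

View pics/w14c.png

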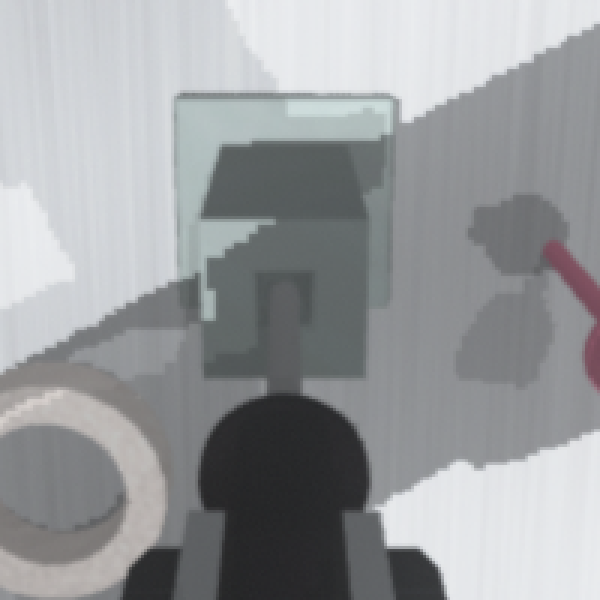

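Emit:
step_arm([
  [[0, 0.005, 0], [0, 0, 0]],
  [[0, 0.012, 0], [0, 0, 0]],
  [[0, 0.022, 0], [0, 0, 0]],
  [[0, 0.034, 0], [0, 0, 0]],
  [[0, 0.046, 0], [0, 0, 0]],
  [[0, 0.058, 0], [0, 0, 0]],
  [[0, 0.07, 0], [0, 0, 0]],
  [[0, 0.08, 0], [0, 0, 0]],
  [[0, 0.085, 0], [0, 0, 0]],
  [[0, 0.085, 0], [0, 0, 0]],
])

```text
t: 18.32
ee_pos: [0.4004, 0.3194, 0.142]
tcp_rot: [[-0.001, 0.0, 1.0], [-1.0, -0.0, -0.001], [0.0, -1.0, 0.0]]
contact_force: [-0.9, -0.1, -0.6]
gripper_width: 0.0122
```

Emit:
step_arm([
  [[0, 0.002, 0], [0, 0, 0]],
  [[0, 0.004, 0], [0, 0, 0]],
  [[0, 0.006, 0], [0, 0, 0]],
  [[0, 0.007, 0], [0, 0, 0]],
  [[0, 0.008, 0], [0, 0, 0]],
  [[0, 0.008, 0], [0, 0, 0]],
])

```text
t: 19.08
ee_pos: [0.4004, 0.3194, 0.134]
tcp_rot: [[-0.001, 0.0, 1.0], [-1.0, -0.0, -0.001], [0.0, -1.0, 0.0]]
contact_force: [0.2, 0.1, -1.7]
gripper_width: 0.0121
```

Emit:
step_arm([
  [[0, 0.0005, 0], [0, 0, 0]],
  [[0, 0.001, 0], [0, 0, 0]],
  [[0, 0.001, 0], [0, 0, 0]],
])

```text
t: 19.45
ee_pos: [0.4006, 0.3194, 0.1338]
tcp_rot: [[-0.001, 0.001, 1.0], [-1.0, -0.0, -0.001], [0.0, -1.0, 0.001]]
contact_force: [-3.2, -1.3, 6.8]
gripper_width: 0.0123
```

Emit:
step_arm([
  [[0, 0, 0], [0, 0, 0]],
  [[0, 0, 0], [0, 0, 0]],
  [[0, 0, 0], [0, 0, 0]],
  [[0, 0, 0], [0, 0, 0]],
  [[0, 0, 0], [0, 0, 0]],
], claw=0.5)

```text
t: 20.08
ee_pos: [0.4005, 0.3194, 0.1338]
tcp_rot: [[-0.001, 0.001, 1.0], [-1.0, -0.0, -0.001], [0.0, -1.0, 0.001]]
contact_force: [-0.7, -0.4, 0.1]
gripper_width: 0.0432
```

Emit:
step_arm([
  [[0, -0.01, 0], [0, 0, 0]],
  [[0, -0.025, 0], [0, 0, 0]],
  [[0, -0.045, 0], [0, 0, 0]],
  [[0, -0.07, 0], [0, 0, 0]],
  [[0, -0.1, 0], [0, 0, 0]],
  [[0, -0.12, 0], [0, 0, 0]],
  [[0, -0.12, 0], [0, 0, 0]],
])

```text
t: 20.95
ee_pos: [0.4009, 0.3197, 0.2557]
tcp_rot: [[-0.001, 0.004, 1.0], [-1.0, 0.002, -0.001], [-0.002, -1.0, 0.004]]
contact_force: [1.0, 0.2, -1.3]
gripper_width: 0.0426
```

```bash
python3 - <<'E'
from h import *
np.set_printoptions(precision=4,suppress=True)
p=cap('wrist');s=p['state'];print(s['ee_pos'],s['contact_force'],s['gripper_width'])
w=world(p)
m=(abs(w[...,0]-.40)<.04)&(abs(w[...,1]-.315)<.04)
for lo,hi in((.104,.113),(.150,.165)):
    P=w[m&(w[...,2]>lo)&(w[...,2]<hi)]
    if len(P)>4: print(lo,len(P),cv2.minAreaRect(P[:,:2].astype(np.float32)),P.max(0))
q=cap('side');t=cap('top');im=np.zeros((600,800,3),np.uint8)
im[:300,:400]=cv2.resize(p['frame'],(400,300));im[:300,400:]=cv2.resize(q['frame'],(400,300));im[300:,:400]=cv2.resize(t['frame'],(400,300))
im[300:,400:]=cv2.resize(q['frame'][310:410,310:443],(400,300),interpolation=cv2.INTER_CUBIC)
save('fin',im);v=world(t);print(v[225:245:4,330,2],v[180:220:8,330,2])
E
```

```text
[0.4009 0.3197 0.2557] [ 1.0448  0.1507 -1.2912] 0.0426107008827788
0.104 1512 ((0.4003666341304779, 0.3186481297016144), (0.039980024099349976, 0.04009046405553818), 89.52570343017578) [0.4203 0.3387 0.113 ]
0.15 772 ((0.40059342980384827, 0.31854185461997986), (0.027476895600557327, 0.01326034776866436), 89.46707916259766) [0.4071 0.3323 0.1577]
[0.1875 0.1412 0.1348 0.1362 0.1404] [0.1783 0.1844 0.1908 0.1936 0.1977]
```

View pics/fin.png

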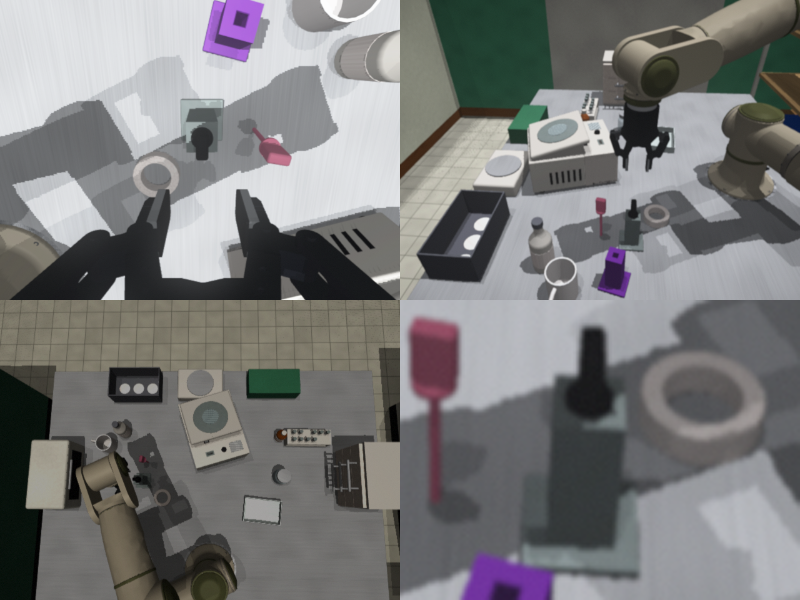

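The pin is fully seated in the grey stand: collar on the top, handle top at about 0.157 m. The lid is up, with its front edge at about 0.198 m, and the gripper is clear. The look-alikes and bystanders look unmoved. Handing in.

```bash
python3 -c "
from bench import r
print(r.sign_off())"
```

```text
the job is handed in; nothing more can be done
None
```

The lid is released and standing up, and the pin is back in its grey stand with the gripper clear. I took the black pin and pushed it straight down through the release slot until the tab gave. The highest force I read while pushing was about 8 N, against the 25 N limit. The work took about 21 s of the 64 s allowed.

**Last checks:**
- **Lid:** depth from the top camera puts its front edge at about 0.198 m, up from 0.160 m when shut.
- **Pin:** its handle top is at about 0.157 m and centred on the stand to within 1 mm, the same as before I picked it up.
- **Other things:** the pink pin, the purple stand and the bystanders look unmoved in the pictures. I judged this by eye rather than measuring each one.

**Disagreements:** the force reading was noisy by about 1 N, and it dipped during the push while the lid was still shut. I checked the lid with the cameras before pressing further. The force read 6.8 N when I set the pin down, because I lowered it 1 mm further to be sure the collar rested on the stand.

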